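# Swing the serving board home on its pin and set the spice jar on it

## Task

The serving board's notched end sits on the steel pivot pin. Push the board so that it swings about that pin until its long side lies against the black stop pin, keeping the notch fully seated on the pivot pin and the board flat on the table. Then gently set the slim spice jar upright on the board's round inlay and let go, leaving the board home against the stop pin; do not disturb the mustard jar, the mug or the glass.

Things in the scene. Friction and masses are not known exactly. Their poses are not given: they have to be found in the camera images.
- pin_set: Two upright pins fixed in the table. Origin: foot centre of the pivot pin (bright steel, 14 mm diameter, 46 mm tall, head 19 mm across from 37 mm up). z up. x axis: the heading the board must end at; the board is home when its x axis is parallel to this one and its long side touches the stop pin, at x = 170, y = +72 mm in this frame.
- stop_pin (a point): Foot centre (on the table) of the stop pin: black rubber sleeve 14 mm in diameter, steel top, 42 mm tall, fixed.
- board: Loose flat wooden board, pale with dark ends, 260x130x18 mm, 0.5 kg, sliding on the table at a few newtons. A U notch 18 mm wide, 39 mm deep in one short end holds the pivot pin. Origin: underside, centre line, 30 mm in from the notched end, on the pin's axis (within 2 mm) when seated. x along the board to the far end (x = 230 mm), y across (long sides at +65 and -65 mm), z up.
- push_edge (a point): Point on the board's -y long side, half-way up (9 mm above the table), 170 mm along from the pivot, straight across from where the stop pin meets the other side. Board's axes. The board starts 0.5 to 0.75 rad clockwise (from above) of home: pushing this side toward +y swings it home. It stays where it is left.
- inlay (a point): Centre of the round inlay (70 mm diameter, dark rim, flush look only) on the board's top face, 130 mm from the pivot, on the centre line, 18 mm above the table.
- spice_center (a point): Centre, half-way up, of the slim spice jar: clear glass, green cap, 46 mm diameter, 106 mm tall, about 0.11 kg, upright on the table. It may be gripped across the body or by the cap (the cap, 45 mm across, is the top 20 mm). z is the jar's own axis, up; this point lies 53 mm above its base.
- mustard_center (a point): Centre, half-way up, of the squat mustard jar, green lid, 68 mm diameter, 84 mm tall. Leave alone.
- mug_center (a point): Centre, half-way up, of the cream mug with a handle, 83 mm diameter, 94 mm tall, on the dark placemat. Leave alone.
- glass_center (a point): Centre, half-way up, of the upturned clear glass, 84 mm diameter, 140 mm tall. Leave alone.
Things that resemble listed ones, but are neither listed nor needed, are in the scene too. Leave any red or yellow look-alike of the part that bears spice_center alone.

How it is judged (in metres and radians):
On the way, in this order (a step that is already met when the one before it is completed fails the run):
1. the board is swung home against the stop pin, notch on the pivot pin (angle between the x axis of board and the x axis of pin_set, either way round below 0.045 rad and horizontal distance between board and pin_set below 0.008 m and linear speed of board below 0.02 m/s), for 0.2 s.
2. the spice jar stands upright on the inlay (all of step 1 and horizontal distance between spice_center and inlay below 0.018 m and angle between spice_center's own z axis and vertical below 0.1 rad and z of spice_center in the frame of inlay between 0.048 and 0.058 m), for 0.2 s.
At the end, for the whole second after the job is handed in: The board lies at rest with its heading within 0.045 rad of home (against the stop pin) and its notch seated within 8 mm on the pivot pin; the spice jar stands released, at rest and upright (within 0.1 rad) on the board, its axis within 18 mm of the inlay's centre (all of step 2 and linear speed of spice below 0.02 m/s and contact force between the fingers and spice below 0.1 N); the robot touches nothing.
It fails at once if the board's notch is pulled off the pivot pin (more than 25 mm) (horizontal distance between board and pin_set above 0.025 m).
It fails at once if the board is lifted or tipped off the table (angle between board's own z axis and vertical above 0.1 rad or height (world z) of board above 0.015 m).
It fails at once if the spice jar is dropped or thrown: moving faster than 0.6 m/s while not held (linear speed of spice above 0.6 m/s and contact force between the fingers and spice below 0.1 N).
It fails at once if the mustard jar, the mug or the glass is moved more than 25 mm (distance of any of mustard_center, mug_center, glass_center from where it was at the start of the episode above 0.025 m).
It also fails if it takes over 64 s, if anything falls off the work surface, if the arm or the gripper's body presses on something with over 40 N, if the wrist force passes 120 N, or if a joint passes its speed limit or range.

## Robot

A 6-joint arm with a two-finger parallel gripper is mounted at the origin on a cart in front of the work surface, level with it; the furniture and walls round the work are solid. World frame = base frame: x ahead of the robot, y to its left, z up, the work surface at z = 0. Lengths are in mm, angles in rad, forces in N, time in s.
With the tool pointing down it reaches from about 275 to 1000 mm from the base axis. Payload 8.4 kg.
Tool frame: the origin (TCP) lies between the finger pads; the fingertips stand 22 mm ahead of it and the grasp point (between the pads) lies 3 mm ahead of it; z points along the fingers, y is the line along which they close (so a half turn about z gives the same grasp; the last joint's range is limited). The gripper opens to 85 mm and grips with 20 to 120 N. Pads are 22 mm wide; open, the fingers measure 114 mm over their backs; the gripper's body (76 mm by 85 mm) begins 54 mm behind the grasp point. The pads swing forward as they close: fully open they stand 13 mm farther back than shut.
Start: joints at [1.193, 0.353, 1.633, -0, 1.155, -0.002], TCP at [229.384, 581.387, 253.281] pointing down, gripper open.
Joint ranges: [-2.63, 2.63], [-0.92, 2.1], [0.06, 2.66], [-1.3, 4.44], [0, 2.69], [-3.02, 3.02]. Speed limits (rad/s): [2.22, 2.22, 2.79, 3.14, 3.14, 3.14].

## Interface

Orientations are given as [roll, pitch, yaw] about the fixed x, y, z axes, in that order (R = Rz(yaw) Ry(pitch) Rx(roll)).
In Python, from rig import r, grab_frame gives the robot as it stands.
- The arm moves only by the shell command python3 -m inch 'ROWS' [FORCE]. ROWS is JSON, a list of rows, each a list of 7 numbers: the turn, a rotation vector about the tool's x, y, z as a fraction of full scale, then the shift along the tool's x, y, z as a fraction of full scale, then the closure, from 0 (fully open) to 1 (shut). In form: [[rx, ry, rz, dx, dy, dz, fingers], ...]. A call has 1 to 8 rows; each row shifts and turns the commanded pose from where the row before left it, along the tool's axes as they then stand; what a row does not reach is not made up. Full scale, the value 1, is 2.5 cm for a shift and pi rad for a turn. A row lasts 1/12 s, in which the tool goes at most 41.7 mm and 7.16 degrees, less where a joint would pass 70% of its speed; a pose out of reach is approached as far as the arm can. A call with a number of a shift or a turn outside -1 to 1 is refused whole. A call with a gripper value outside its range is refused whole. The fingers move at their own pace and stop on an object; FORCE is the grip in N (left out, the last holds). Time passes only in rows, so rows that do not move let the fingers close. It gives the time, the measured TCP pose, the force, the opening and the grip force at its end, in the units of the state.
- r.sense(): the state, without advancing time (a new reading comes with each control period).
- grab_frame(name): name is "side" or "top"; returns a dict with "pixels" (420x560x3 uint8, red, green, blue), "z_map" (420x560 float32, mm along the optical axis (not along the pixel's ray), 0 where there is no reading), "vertical_fov" (degrees; the focal length in pixels is half the picture's height over the tangent of half this angle, whatever the lens; pixels are square), "cx", "cy" (the principal point, pixels), "dist" ([k1, k2, p1, p2, k3] as OpenCV has them; the pictures are not rectified), "cam_to_world" (4x4, takes a point from camera to world coordinates). Camera axes: x right, y down, z forward; pixel columns grow to the right and rows downward; lengths in mm; the calibration is good to about 2 mm. A picture is of the moment at which its call begins.
- r.sign_off(): hands the job in; it is judged then, once.
The state is a dict: "clock": time; "qpos": joint angles; "qvel": joint speeds; "joint_efforts": joint torques, N m; "eef_pos": TCP position; "tcp_rot": TCP orientation; "contact_force": force on the tool from outside, world axes, zero at the start; "wrist_torque": the same for the moment, N m; "opening": opening from 0.0 (shut) to 1.0 (fully open); "grasp_force": force on a finger pad.
Only numpy, scipy, OpenCV 4.12 (cv2) and the standard library are available. Lean on these libraries where they do the work, as an engineer would, in place of code of your own. Each camera call takes 0.05 s, during which the arm holds its last target. There are 200 camera calls.

## Working session

There is one attempt and no reset: what is moved stays moved. The work goes in short steps, Python scripts to look and compute and a shell command to move; the robot and the scene stay as the last step left them, time stands still between calls to the robot, and variables do not carry over. Pictures are saved under pics/ and viewed, at most 10 in all, crops included, and the job is handed in when it is done.

```bash
ls; mkdir -p pics
cat > h.py <<'E'
import numpy as np, cv2
from rig import r, grab_frame
def cam(f):
    h=f["pixels"].shape[0]; fl=h/2/np.tan(np.radians(f["vertical_fov"])/2)
    return np.array([[fl,0,f["cx"]],[0,fl,f["cy"]],[0,0,1]]),np.array(f["dist"],float)
def rays(f,uv):
    K,d=cam(f); p=cv2.undistortPoints(np.array(uv,float).reshape(-1,1,2),K,d).reshape(-1,2)
    T=np.array(f["cam_to_world"]); D=np.c_[p,np.ones(len(p))]@T[:3,:3].T
    return T[:3,3],D
def onplane(f,uv,z):
    o,D=rays(f,uv); return o+D*((z-o[2])/D[:,2])[:,None]
def cloud(f):
    h,w=f["z_map"].shape; v,u=np.mgrid[:h,:w]
    o,D=rays(f,np.c_[u.ravel(),v.ravel()]); P=o+D*f["z_map"].reshape(-1,1)
    P[f["z_map"].ravel()==0]=np.nan
    return P.reshape(h,w,3)
def save(f,n): cv2.imwrite(f"pics/{n}.png",cv2.cvtColor(f["pixels"],cv2.COLOR_RGB2BGR))
E
python3 - <<'E'
from h import *
import pickle
for n in("top","side"):
    f=grab_frame(n); save(f,n+"0"); pickle.dump(f,open(n+"0.pkl","wb")); print(n,np.round(f["cam_to_world"],3).tolist(),f["vertical_fov"],f["dist"])
print(r.sense())
E
```

```text
pics
top [[-0.026, -0.978, 0.206, 347.202], [-1.0, 0.026, -0.001, 24.299], [-0.004, -0.206, -0.979, 1236.722], [0.0, 0.0, 0.0, 1.0]] 47.08116818375777 [0.00473069 0.         0.         0.         0.        ]
side [[0.99, -0.087, 0.111, 438.01], [-0.142, -0.62, 0.772, -842.755], [0.002, -0.78, -0.626, 792.144], [0.0, 0.0, 0.0, 1.0]] 49.76169917625784 [-0.02761243  0.          0.          0.          0.        ]
{'clock': 0.1, 'qpos': array([ 1.19258393e+00,  3.53602239e-01,  1.63406243e+00,  1.56854431e-05,
        1.15517728e+00, -2.42340579e-03]), 'qvel': array([-0.00061297, -0.00265497, -0.00170972, -0.00185895, -0.00021809,
        0.0010442 ]), 'joint_efforts': array([-1.60643649e-03, -6.06356907e+01, -3.42821038e+01, -5.18112427e-05,
        3.76194963e-03,  3.00217221e-05]), 'eef_pos': array([229.24249182, 581.01548619, 252.62100334]), 'tcp_rot': array([-3.14034340e+00, -1.73696553e-05,  2.76579731e+00]), 'contact_force': array([-0.18201676, -0.13523004, -0.71037318]), 'wrist_torque': array([ 0.06326231, -0.00103278, -0.01521978]), 'grasp_force': 0.0, 'opening': 0.9993996633569533}
```

View pics/top0.png

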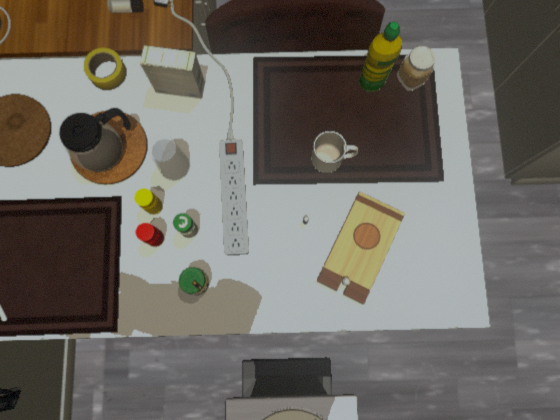

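View pics/side0.png

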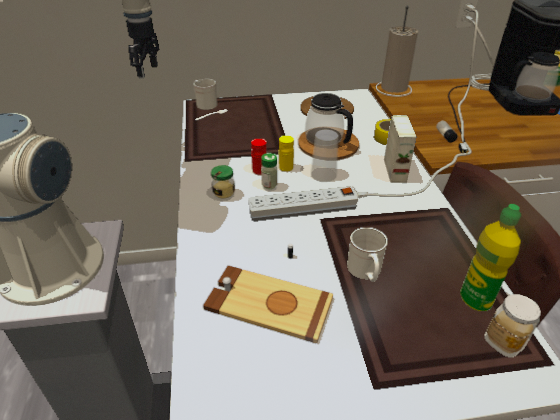

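The top view shows the board centred near (360,248), with the pivot at (346,282), the stop pin at (306,219), the green spice jar at (184,224), mustard at (193,281), mug at (330,150) and glass at (170,157). The side view agrees: pivot (227,283), stop (290,252), spice (269,170).

```bash
cat > m.py <<'E'
from h import *
def blob(mask,near,rad):
    n,l,s,c=cv2.connectedComponentsWithStats(mask.astype(np.uint8))
    k=[i for i in range(1,n) if np.hypot(*(c[i]-near))<rad and s[i][4]>8]
    if not k: return None
    i=max(k,key=lambda i:s[i][4]); return c[i],s[i],l==i
def board(f,C):
    hsv=cv2.cvtColor(f["pixels"],cv2.COLOR_RGB2HSV)
    z=C[...,2]
    m=(z>9)&(z<27)&(C[...,0]>150)&(C[...,0]<650)&(C[...,1]<60)&(C[...,1]>-420)&(hsv[...,1]>70)
    return m
E
python3 - <<'E'
from m import *
import pickle
f=pickle.load(open("top0.pkl","rb")); C=cloud(f); g=pickle.load(open("side0.pkl","rb")); G=cloud(g)
m=board(f,C); b=blob(m,(360,248),40); P=onplane(f,np.argwhere(b[2])[:,::-1],18)[:,:2]
rect=cv2.minAreaRect(P.astype(np.float32)); print("board rect",rect,np.round(cv2.boxPoints(rect)).tolist())
for n,uv in dict(piv=(346,282),stop=(306,219),spice=(184,224),must=(193,281),mug=(330,150),glass=(170,157),red=(149,234),yel=(148,201)).items():
    u,v=uv; w=C[v-4:v+5,u-4:u+5].reshape(-1,3); print(n,np.round(C[v,u]),"maxz",np.nanmax(w[:,2]))
def cluster(X,c,r,zlo,zhi):
    d=np.hypot(X[...,0]-c[0],X[...,1]-c[1]); q=X[(d<r)&(X[...,2]>zlo)&(X[...,2]<zhi)]
    return len(q),np.round(np.r_[q.mean(0)if len(q) else [0]*3,q.min(0) if len(q) else [],q.max(0) if len(q) else []],0)
for n,uv,r_,lo,hi in[("piv",(346,282),20,30,60),("stop",(306,219),20,25,60),("spice",(184,224),35,90,120),("must",(193,281),45,70,95),("mug",(330,150),60,80,100),("glass",(170,157),60,120,150),("red",(149,234),30,90,130),("yel",(148,201),30,90,130)]:
    c=C[uv[1],uv[0]]
    print(n,"top",*cluster(C,c,r_,lo,hi)); print(n,"side",*cluster(G,c,r_,lo,hi))
# inlay rim : dark on board
hsv=cv2.cvtColor(f["pixels"],cv2.COLOR_RGB2HSV); q=blob(b[2]&(hsv[...,2]<165),(367,236),12)
print("inlay",onplane(f,[q[0]],18) if q else None)
E
```

```text
board rect ((509.4569396972656, -189.84091186523438), (128.41294860839844, 257.27880859375), 62.10533142089844) [[366.0, -186.0], [593.0, -307.0], [653.0, -193.0], [426.0, -73.0]]
piv [ 418. -143.   46.] maxz 47.049976994578856
stop [578. -51.  43.] maxz 45.03594465198921
spice [562. 245. 103.] maxz 112.45198655386798
must [428. 226.  82.] maxz 88.6469541014435
mug [ 771. -124.    9.] maxz 17.34286588936652
glass [719. 274. 139.] maxz 144.44660362435502
red [540. 327. 106.] maxz 113.1674352707796
yel [621. 333. 104.] maxz 109.92420988077106
piv top 45 [ 421. -143.   43.  411. -151.   38.  428. -136.   47.]
piv side 58 [ 423. -149.   41.  413. -155.   30.  431. -139.   47.]
stop top 28 [578. -50.  37. 573. -56.  26. 584. -44.  45.]
stop side 41 [581. -55.  35. 574. -60.  25. 587. -46.  44.]
spice top 298 [565. 249. 104. 544. 227.  90. 589. 272. 112.]
spice side 171 [568. 241. 102. 546. 223.  91. 590. 273. 109.]
must top 564 [430. 229.  84. 400. 198.  71. 462. 259.  91.]
must side 290 [432. 222.  82. 402. 194.  71. 462. 260.  88.]
mug top 210 [ 760. -130.   90.  711. -178.   80.  790.  -72.  100.]
mug side 438 [ 754. -123.   89.  711. -180.   80.  793.  -74.   99.]
glass top 654 [738. 291. 138. 707. 259. 120. 773. 325. 146.]
glass side 326 [740. 280. 135. 710. 256. 120. 775. 324. 143.]
red top 282 [544. 335. 104. 524. 316.  90. 567. 357. 113.]
red side 146 [546. 328. 101. 526. 311.  90. 569. 357. 108.]
yel top 260 [627. 341. 104. 608. 321.  90. 649. 362. 111.]
yel side 133 [630. 333. 102. 611. 316.  90. 650. 361. 109.]
inlay [[ 536.26057773 -204.909288     18.        ]]
```

Checks: the pivot–stop distance is 184.3 mm (184.6 expected), the fitted board is 257×128 and its origin falls on the pivot. Home heading is about 0.134 rad and the board is at −0.49 rad. I'll push with the fingers shut and their side face (tool x) along board +y, so I turn the tool to yaw 1.08 first.

```bash
cat > go.py <<'E'
# usage: go.py x y z yaw -> remaining tool-frame shift (units of 25 mm, at the present orientation) and turn (units of pi)
import sys; from h import *
from scipy.spatial.transform import Rotation as R
t=list(map(float,sys.argv[1:])); s=r.sense(); A=R.from_euler("xyz",s["tcp_rot"])
B=R.from_euler("xyz",[np.pi,0,t[3]])
print("t %.2f"%s["clock"],"pos",np.round(s["eef_pos"],1),"rot",np.round(s["tcp_rot"],3),"F",np.round(s["contact_force"],1))
print("shift now-axes",np.round(A.inv().apply(np.array(t[:3])-s["eef_pos"])/25,2),"target-axes",np.round(B.inv().apply(np.array(t[:3])-s["eef_pos"])/25,2),"turn",np.round((A.inv()*B).as_rotvec()/np.pi,4))
E
python3 -m inch '[[0,0,0.039,0,0,0,1],[0,0,0.039,0,0,0,1],[0,0,0.039,0,0,0,1],[0,0,0.039,0,0,0,1],[0,0,0.039,0,0,0,1],[0,0,0.039,0,0,0,1],[0,0,0.039,0,0,0,1]]'
python3 -m inch '[[0,0,0.039,0,0,0,1],[0,0,0.039,0,0,0,1],[0,0,0.039,0,0,0,1],[0,0,0.039,0,0,0,1],[0,0,0.039,0,0,0,1],[0,0,0.039,0,0,0,1],[0,0,0.03,0,0,0,1]]'
python3 go.py 528 -306 120 1.081
```

```text
clock: 0.68
eef_pos: [229.3, 581.1, 252.8]
tcp_rot: [-3.141, 0.001, 1.902]
contact_force: [-0.2, -0.3, -0.2]
opening: 0.011
grasp_force: 0.0
clock: 1.27
eef_pos: [229.3, 581.1, 252.9]
tcp_rot: [3.141, 0.001, 1.072]
contact_force: [-0.2, 0.1, 0.5]
opening: -0.002
grasp_force: 0.0
t 1.27 pos [229.3 581.1 252.9] rot [3.141e+00 1.000e-03 1.072e+00] F [-0.2  0.1  0.5]
shift now-axes [-25.45  27.46   5.34] target-axes [-25.69  27.24   5.31] turn [ 0.      0.0003 -0.0028]
```

```bash
python3 -m inch '[[0,0,0,-0.45,0.5,0,1],[0,0,0,-0.9,0.97,0,1],[0,0,0,-0.9,0.97,0,1],[0,0,0,-0.9,0.97,0,1],[0,0,0,-0.9,0.97,0,1],[0,0,0,-0.9,0.97,0,1],[0,0,0,-0.9,0.97,0,1],[0,0,0,-0.9,0.97,0,1]]' | head -2
python3 -m inch '[[0,0,0,-0.9,0.97,0,1],[0,0,0,-0.9,0.97,0,1],[0,0,0,-0.9,0.97,0,1],[0,0,0,-0.9,0.97,0,1],[0,0,0,-0.9,0.97,0,1],[0,0,0,-0.9,0.97,0,1],[0,0,0,-0.9,0.97,0,1],[0,0,0,-0.9,0.97,0,1]]' | head -2
python3 -m inch '[[0,0,0,-0.9,0.97,0,1],[0,0,0,-0.9,0.97,0,1],[0,0,0,-0.9,0.97,0,1],[0,0,0,-0.9,0.97,0,1],[0,0,0,-0.9,0.97,0,1],[0,0,0,-0.9,0.97,0,1],[0,0,0,-0.9,0.97,0,1],[0,0,0,-0.9,0.97,0,1]]' | head -2
python3 -m inch '[[0,0,0,-0.9,0.97,0,1],[0,0,0,-0.9,0.97,0,1],[0,0,0,-0.9,0.97,0,1],[0,0,0,-0.5,0.5,0,1],[0,0,0,0,0,0.6,1],[0,0,0,0,0,1,1],[0,0,0,0,0,1,1],[0,0,0,0,0,1,1]]'
python3 go.py 528 -306 60 1.081
```

```text
clock: 1.93
eef_pos: [310.3, 344.9, 253.0]
clock: 2.6
eef_pos: [396.2, 94.7, 253.3]
clock: 3.27
eef_pos: [482.2, -155.7, 253.1]
clock: 3.93
eef_pos: [519.3, -265.0, 162.1]
tcp_rot: [3.142, -0.0, 1.078]
contact_force: [-0.2, -0.6, 0.3]
opening: -0.002
grasp_force: 0.0
t 3.93 pos [ 519.3 -265.   162.1] rot [ 3.142 -0.     1.078] F [-0.2 -0.6  0.3]
shift now-axes [-1.28  1.08  4.09] target-axes [-1.28  1.08  4.09] turn [ 0.     -0.     -0.0009]
```

```bash
python3 -m inch '[[0,0,0,-0.64,0.54,0,1],[0,0,0,-0.64,0.54,0.5,1],[0,0,0,0,0,1,1],[0,0,0,0,0,1,1],[0,0,0,0,0,1,1],[0,0,0,0,0,0.6,1],[0,0,0,0,0,0,1]]'
python3 - <<'E'
from h import *
f=grab_frame("side"); save(f,"s1"); cv2.imwrite("pics/s1c.png",cv2.resize(cv2.cvtColor(f["pixels"][200:380,180:420],cv2.COLOR_RGB2BGR),None,fx=3,fy=3))
C=cloud(f); d=np.hypot(C[...,0]-528,C[...,1]+306)<35; q=C[d&(C[...,2]>15)]
for lo in range(15,110,8):
    k=q[(q[:,2]>=lo)&(q[:,2]<lo+8)]; print(lo,len(k),np.round(np.r_[k[:,:2].min(0),k[:,:2].max(0)],0) if len(k) else '')
E
python3 go.py 528 -306 29 1.081
```

```text
clock: 4.52
eef_pos: [525.9, -304.5, 57.1]
tcp_rot: [-3.135, -0.0, 1.079]
contact_force: [-0.2, 0.7, -0.3]
opening: -0.003
grasp_force: 0.0
15 14 [ 547. -292.  558. -282.]
23 0 
31 4 [ 517. -316.  527. -313.]
39 26 [ 512. -318.  538. -305.]
47 40 [ 510. -318.  540. -303.]
55 42 [ 510. -319.  540. -305.]
63 26 [ 510. -319.  537. -304.]
71 38 [ 503. -329.  544. -302.]
79 96 [ 493. -331.  549. -296.]
87 138 [ 494. -333.  556. -283.]
95 58 [ 494. -333.  559. -297.]
103 50 [ 504. -332.  559. -310.]
t 4.57 pos [ 526.9 -305.1   59. ] rot [-3.138 -0.     1.079] F [-0.7  0.  -0.3]
shift now-axes [-0.01  0.06  1.2 ] target-axes [-0.01  0.06  1.2 ] turn [-0.0013 -0.     -0.0007]
```

View pics/s1c.png

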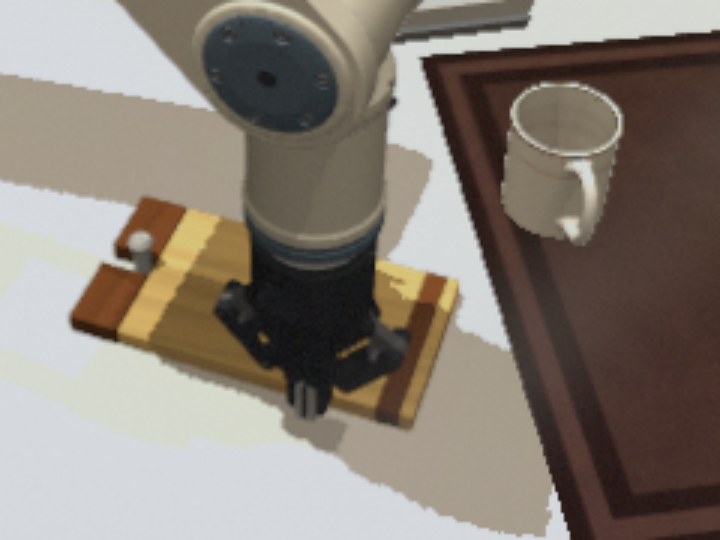

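The fingertips are about 22 mm below the TCP, as stated, and they clear the board's near side. Next I descend, close up to the edge and swing along the arc.

```bash
python3 -m inch '[[0,0,0,0,0.06,0.6,1],[0,0,0,0,0,0.6,1],[0,0,0,0,0,0,1],[0,0,0,0.2,0,0,1],[0,0,0,0.2,0,0,1],[0,0,0,0.1,0,0,1],[0,0,0,0,0,0,1]]'
python3 -m inch '[[0,0,-0.0127,0.27,0.11,0,1],[0,0,-0.0127,0.27,0.11,0,1],[0,0,-0.0127,0.27,0.11,0,1],[0,0,-0.0127,0.27,0.11,0,1],[0,0,-0.0127,0.27,0.11,0,1],[0,0,-0.0127,0.27,0.11,0,1]]'
python3 go.py 598 -188 29 1.705
python3 - <<'E'
from m import *
f=grab_frame("top"); C=cloud(f); save(f,"t2")
b=blob(board(f,C),(360,240),70)
P=onplane(f,np.argwhere(b[2])[:,::-1],18)[:,:2]; print(cv2.minAreaRect(P.astype(np.float32)))
E
```

```text
clock: 5.15
eef_pos: [536.4, -295.1, 32.0]
tcp_rot: [3.14, -0.0, 1.08]
contact_force: [0.4, -0.5, -0.4]
opening: 0.002
grasp_force: 0.0
clock: 5.65
eef_pos: [566.8, -264.8, 31.7]
tcp_rot: [3.14, 0.001, 1.32]
contact_force: [-0.3, -3.7, 0.5]
opening: 0.004
grasp_force: 1.5
t 5.65 pos [ 566.8 -264.8   31.7] rot [3.14e+00 1.00e-03 1.32e+00] F [-0.3 -3.7  0.5]
shift now-axes [3.29 0.45 0.1 ] target-axes [2.88 1.65 0.11] turn [ 0.0004  0.0004 -0.1224]
((569.6950073242188, -185.745849609375), (129.28724670410156, 146.241943359375), 74.45970916748047)
```

View pics/t2.png

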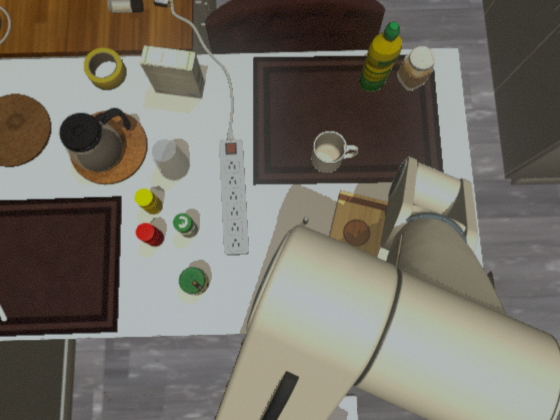

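The top view shows the arm over the board, whose far end is at (360,215), with the inlay at (357,232) and the stop pin at (306,219). The board is at −0.26 rad, the push takes 3.7 N and the notch looks seated, so I continue and slow towards the stop.

```bash
python3 -m inch '[[0,0,-0.0127,0.27,0.11,0,1],[0,0,-0.0127,0.27,0.11,0,1],[0,0,-0.0127,0.27,0.11,0,1],[0,0,-0.0127,0.27,0.11,0,1],[0,0,-0.0127,0.27,0.11,0,1],[0,0,-0.0127,0.27,0.11,0,1],[0,0,-0.0127,0.27,0.11,0,1],[0,0,-0.0064,0.13,0.055,0,1]]'
python3 -m inch '[[0,0,-0.0032,0.07,0.03,0,1],[0,0,-0.0032,0.07,0.03,0,1],[0,0,-0.0032,0.07,0.03,0,1]]'
python3 go.py 599.6 -198.6 31 1.705
```

```text
clock: 6.37
eef_pos: [594.1, -217.2, 31.7]
tcp_rot: [3.139, 0.001, 1.619]
contact_force: [2.6, -3.5, 0.5]
opening: 0.003
grasp_force: 1.9
clock: 6.62
eef_pos: [596.0, -212.6, 31.7]
tcp_rot: [3.139, 0.002, 1.647]
contact_force: [3.8, -5.4, 0.6]
opening: 0.004
grasp_force: 2.3
t 6.62 pos [ 596.  -212.6   31.7] rot [3.139e+00 2.000e-03 1.647e+00] F [ 3.8 -5.4  0.6]
shift now-axes [0.55 0.19 0.03] target-axes [0.53 0.22 0.03] turn [ 0.0009  0.0006 -0.0184]
```

```bash
python3 -m inch '[[0,0,-0.0032,0.07,0.03,0,1],[0,0,-0.0032,0.07,0.03,0,1],[0,0,-0.0032,0.07,0.03,0,1],[0,0,-0.0032,0.07,0.03,0,1]]' | sed -n 2,4p
python3 -m inch '[[0,0,-0.0032,0.07,0.03,0,1],[0,0,-0.0016,0.04,0.015,0,1]]'| sed -n 2,4p
python3 -m inch '[[0,0,-0.0016,0.04,0.015,0,1]]'| sed -n 2,4p
python3 -m inch '[[0,0,0,0,0,0,1]]'| sed -n 2,4p
```

```text
eef_pos: [598.4, -205.4, 31.7]
tcp_rot: [3.138, 0.002, 1.687]
contact_force: [4.8, -4.4, 0.5]
eef_pos: [599.2, -202.5, 31.7]
tcp_rot: [3.138, 0.002, 1.702]
contact_force: [3.9, -4.8, 1.4]
eef_pos: [599.5, -201.5, 31.7]
tcp_rot: [3.138, 0.002, 1.707]
contact_force: [4.4, -4.1, 1.5]
eef_pos: [599.3, -201.3, 31.7]
tcp_rot: [3.139, 0.002, 1.707]
contact_force: [3.2, -4.1, 1.6]
```

```bash
python3 -m inch '[[0,0,0,0.05,0,0,1],[0,0,0,0,0,0,1]]'| sed -n 2,4p
python3 -m inch '[[0,0,0,0.05,0,0,1],[0,0,0,0,0,0,1]]'| sed -n 2,4p
python3 -m inch '[[0,0,0,0.05,0,0,1],[0,0,0,0,0,0,1]]'| sed -n 2,4p
python3 - <<'E'
from m import *
f=grab_frame("side"); cv2.imwrite("pics/s3c.png",cv2.resize(cv2.cvtColor(f["pixels"][200:380,180:420],cv2.COLOR_RGB2BGR),None,fx=3,fy=3))
E
```

```text
eef_pos: [599.1, -200.2, 31.7]
tcp_rot: [3.139, 0.002, 1.707]
contact_force: [3.0, -3.1, 0.9]
eef_pos: [598.9, -198.9, 31.7]
tcp_rot: [3.139, 0.002, 1.707]
contact_force: [3.1, -3.2, 0.6]
eef_pos: [598.8, -198.0, 31.6]
tcp_rot: [3.139, 0.002, 1.707]
contact_force: [3.8, -6.2, -0.1]
```

View pics/s3c.png

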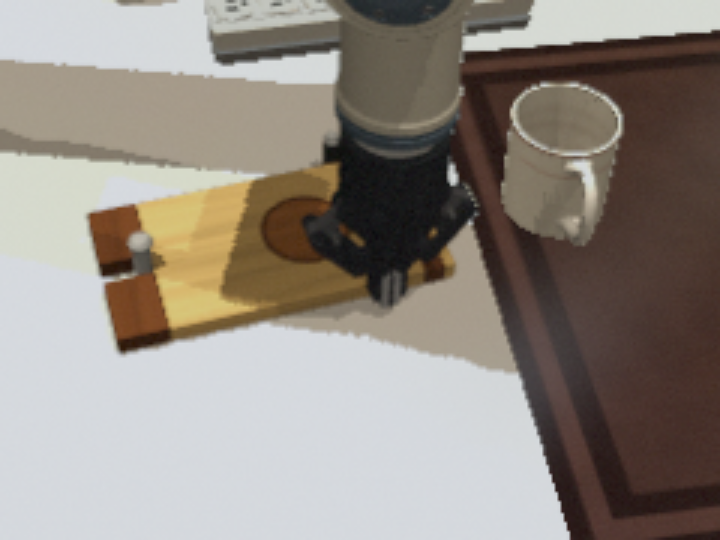

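The board's far side is hidden behind the arm, the pivot at (140,245) is seated, and the force has begun to rise right at the predicted home position. I nudge a little further to confirm contact.

```bash
python3 -m inch '[[0,0,0,0.05,0,0,1],[0,0,0,0,0,0,1]]'| sed -n 2,4p
python3 -m inch '[[0,0,0,0.04,0,0,1],[0,0,0,0,0,0,1]]'| sed -n 2,4p
```

```text
eef_pos: [598.9, -197.8, 31.7]
tcp_rot: [3.138, 0.004, 1.708]
contact_force: [3.8, -11.6, -1.7]
eef_pos: [598.9, -197.6, 31.8]
tcp_rot: [3.138, 0.005, 1.708]
contact_force: [4.0, -16.1, -2.3]
```

The board is home against the stop: 16 N with no more motion. I back off, rise, turn to yaw π/2 and head for the spice jar at about (567,249).

```bash
python3 -m inch '[[0,0,0,0,0,0,1],[0,0,0,-0.1,0,0,1],[0,0,0,-0.3,0,0,1],[0,0,0,-0.5,0,0,1],[0,0,0,-0.3,0,-0.4,1],[0,0,0,0,0,-1,1],[0,0,0,0,0,-1,1],[0,0,0,0,0,-1,1]]' | sed -n 1,4p
python3 -m inch '[[0,0,0.022,0,0,-1,0.5],[0,0,0.022,0,0,-1,0],[0,0,0,0.5,0,-1,0],[0,0,0,1,0,-1,0],[0,0,0,1,0,-0.4,0],[0,0,0,1,0,0,0],[0,0,0,1,0,0,0],[0,0,0,1,0,0,0]]' | sed -n 1,4p
python3 go.py 567 249 200 1.571
```

```text
clock: 8.83
eef_pos: [600.8, -225.0, 117.0]
tcp_rot: [-3.141, -0.001, 1.707]
contact_force: [0.3, 0.7, 0.4]
clock: 9.5
eef_pos: [601.2, -86.3, 227.0]
tcp_rot: [3.141, -0.0, 1.569]
contact_force: [0.0, -0.1, 0.6]
t 9.50 pos [601.2 -86.3 227. ] rot [ 3.141 -0.     1.569] F [ 0.  -0.1  0.6]
shift now-axes [13.41 -1.4   1.08] target-axes [13.41 -1.37  1.08] turn [ 0.0002 -0.     -0.0007]
```

```bash
python3 -m inch '[[0,0,0,1,-0.1,0,0],[0,0,0,1,-0.1,0,0],[0,0,0,1,-0.1,0,0],[0,0,0,1,-0.1,0,0],[0,0,0,1,-0.1,0,0],[0,0,0,1,-0.1,0,0],[0,0,0,0.5,0,0,0],[0,0,0,0,0,0,0]]' | sed -n 1,4p
python3 - <<'E'
from m import *
f=grab_frame("top"); C=cloud(f); save(f,"t4"); g=grab_frame("side"); G=cloud(g); save(g,"s4")
b=blob(board(f,C),(350,240),60)
P=onplane(f,np.argwhere(b[2])[:,::-1],18)[:,:2]; R=cv2.minAreaRect(P.astype(np.float32)); print(R,np.round(cv2.boxPoints(R)).tolist())
hsv=cv2.cvtColor(f["pixels"],cv2.COLOR_RGB2HSV)
q=blob(b[2]&(hsv[...,2]<165),(352,232),25); print("inlay",q and (q[1],onplane(f,[q[0]],18)))
for F,near in((f,(184,224)),(g,(269,158))):
    H=cv2.cvtColor(F["pixels"],cv2.COLOR_RGB2HSV); q=blob((H[...,0]>45)&(H[...,0]<90)&(H[...,1]>90),near,15)
    if q: print("cap",q[0],q[1],onplane(F,[q[0]],106),np.round(onplane(F,[q[0]],96)))
E
```

```text
clock: 10.17
eef_pos: [586.6, 77.5, 226.4]
tcp_rot: [3.141, -0.001, 1.572]
contact_force: [-0.9, 0.6, -0.1]
((517.89453125, -130.44430541992188), (256.8358154296875, 129.17630004882812), 8.057910919189453) [[382.0, -84.0], [400.0, -212.0], [654.0, -176.0], [636.0, -48.0]]
inlay (array([322, 218,  28,  29, 626], dtype=int32), array([[ 548.17137936, -127.31933134,   18.        ]]))
cap [181.91304348 222.60326087] [173 214  20  18 184] [[565.42372976 249.52802467 106.        ]] [[567. 252.  96.]]
cap [269.03311258 160.80794702] [262 153  15  15 151] [[567.11960753 226.27579717 106.        ]] [[569. 242.  96.]]
```

View pics/t4.png

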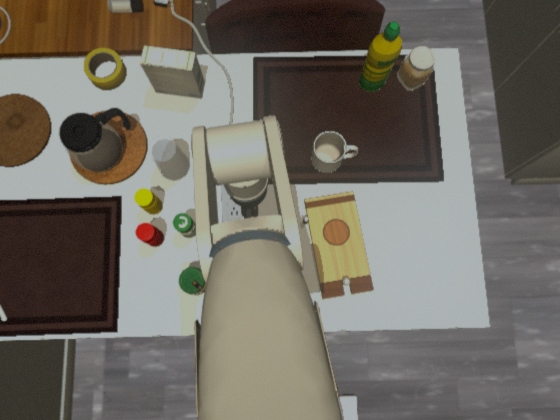

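The board (336,240) lies with its side against the stop pin at (306,219). Its heading is 0.141 rad against home 0.134, and the inlay is at (548,−127). The jar's cap at (182,223) gives about (566,249).

```bash
python3 -m inch '[[0,0,0,1,-0.1,0,0],[0,0,0,1,-0.1,0,0],[0,0,0,1,-0.1,0,0],[0,0,0,1,-0.1,0,0],[0,0,0,1,-0.1,0,0],[0,0,0,1,-0.1,0,0],[0,0,0,0.85,-0.1,0,0],[0,0,0,0,0,0,0]]' | sed -n 1,4p
python3 go.py 566 249 140 1.571
```

```text
clock: 10.93
eef_pos: [569.5, 248.9, 226.0]
tcp_rot: [3.141, -0.001, 1.571]
contact_force: [-0.0, 0.7, 1.1]
t 10.93 pos [569.5 248.9 226. ] rot [ 3.141e+00 -1.000e-03  1.571e+00] F [-0.   0.7  1.1]
shift now-axes [ 0.   -0.14  3.44] target-axes [ 0.   -0.14  3.44] turn [ 0.0001 -0.0003 -0.0002]
```

```bash
python3 -m inch '[[0,0,0,0,-0.14,0.5,0],[0,0,0,0,0,1,0],[0,0,0,0,0,1,0],[0,0,0,0,0,1,0],[0,0,0,0,0,0.9,0],[0,0,0,0,0,0.8,0],[0,0,0,0,0,0.72,0],[0,0,0,0,0,0,0]]' | sed -n 1,4p
python3 - <<'E'
from m import *
f=grab_frame("side"); cv2.imwrite("pics/s5c.png",cv2.resize(cv2.cvtColor(f["pixels"][60:240,180:420],cv2.COLOR_RGB2BGR),None,fx=3,fy=3))
E
```

```text
clock: 11.6
eef_pos: [564.2, 244.3, 74.3]
tcp_rot: [-3.136, 0.003, 1.568]
contact_force: [-1.6, -0.0, -0.1]
```

View pics/s5c.png

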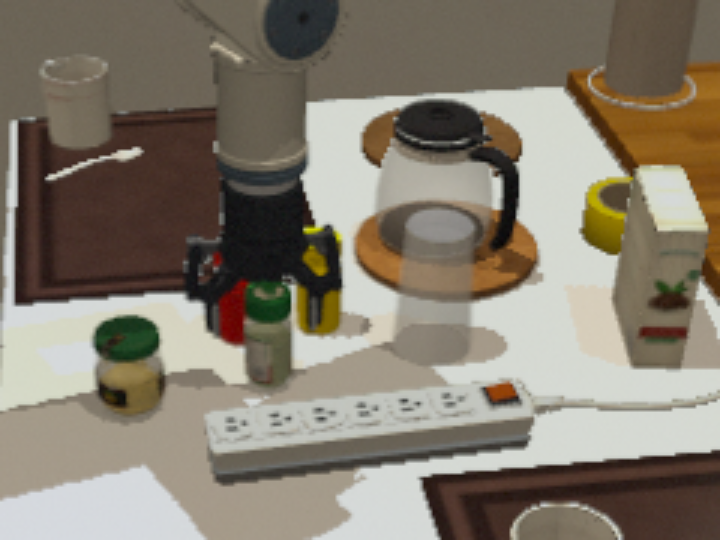

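The jar at (268,330) stands between the open fingers at (210,310) and (330,300), and the neighbours are clear. I settle, check the pose and close gently.

```bash
python3 -m inch '[[0,0,0,0,0,0,0]]' | sed -n 1,4p
python3 go.py 566 249 77 1.571
python3 -m inch '[[0,0,0,0,0,0,0.3],[0,0,0,0,0,0,0.4],[0,0,0,0,0,0,0.5],[0,0,0,0,0,0,0.6],[0,0,0,0,0,0,0.7],[0,0,0,0,0,0,0.7]]' 30
python3 -m inch '[[0,0,0,0,0,0,0.7],[0,0,0,0,0,0,0.7]]' 30
```

```text
clock: 11.73
eef_pos: [566.4, 246.0, 78.3]
tcp_rot: [3.142, 0.0, 1.569]
contact_force: [0.6, -1.1, 0.4]
t 11.73 pos [566.4 246.   78.3] rot [3.142 0.    1.569] F [ 0.6 -1.1  0.4]
shift now-axes [ 0.12 -0.02  0.05] target-axes [ 0.12 -0.02  0.05] turn [ 0.      0.0001 -0.0007]
clock: 12.23
eef_pos: [566.5, 247.4, 78.8]
tcp_rot: [3.14, -0.001, 1.57]
contact_force: [0.3, -0.3, 6.6]
opening: 0.525
grasp_force: 29.6
clock: 12.4
eef_pos: [566.5, 247.4, 78.8]
tcp_rot: [3.14, -0.001, 1.57]
contact_force: [0.3, 0.6, 5.8]
opening: 0.525
grasp_force: 29.5
```

Grip at 44.6 mm opening matches the jar. I lift by 75 mm and carry it to above the inlay.

```bash
python3 -m inch '[[0,0,0,0,0,-0.2,0.7],[0,0,0,0,0,-0.4,0.7],[0,0,0,0,0,-0.8,0.7],[0,0,0,0,0,-0.8,0.7],[0,0,0,0,0,-0.8,0.7],[0,0,0,-0.3,0,0,0.7],[0,0,0,-0.6,0,0,0.7],[0,0,0,-0.8,0,0,0.7]]' 
python3 -m inch '[[0,0,0,-0.8,-0.05,0,0.7],[0,0,0,-0.8,-0.05,0,0.7],[0,0,0,-0.8,-0.05,0,0.7],[0,0,0,-0.8,-0.05,0,0.7],[0,0,0,-0.8,-0.05,0,0.7],[0,0,0,-0.8,-0.05,0,0.7],[0,0,0,-0.8,-0.05,0,0.7],[0,0,0,-0.8,-0.05,0,0.7]]'
python3 -m inch '[[0,0,0,-0.8,-0.05,0,0.7],[0,0,0,-0.8,-0.05,0,0.7],[0,0,0,-0.8,-0.05,0,0.7],[0,0,0,-0.8,-0.05,0,0.7],[0,0,0,-0.8,-0.05,0,0.7],[0,0,0,-0.6,-0.05,0,0.7],[0,0,0,-0.3,0,0,0.7],[0,0,0,0,0,0,0.7]]'
python3 go.py 549 -130 97 1.571
python3 - <<'E'
from m import *
f=grab_frame("side"); save(f,"s6"); G=cloud(f); H=cv2.cvtColor(f["pixels"],cv2.COLOR_RGB2HSV); p=r.sense()["eef_pos"]
m=(H[...,0]>45)&(H[...,0]<90)&(H[...,1]>90)&(np.hypot(G[...,0]-p[0],G[...,1]-p[1])<40); q=G[m]; print(len(q),np.round(q.min(0)),np.round(q.max(0)),np.round(q.mean(0)))
E
```

```text
clock: 13.07
eef_pos: [565.1, 204.0, 152.5]
tcp_rot: [-3.141, 0.0, 1.571]
contact_force: [-0.2, -0.3, -1.8]
opening: 0.525
grasp_force: 30.4
clock: 13.73
eef_pos: [553.9, 42.4, 151.5]
tcp_rot: [-3.139, 0.0, 1.57]
contact_force: [0.7, -0.3, -1.1]
opening: 0.526
grasp_force: 30.4
clock: 14.4
eef_pos: [546.7, -79.7, 151.9]
tcp_rot: [-3.14, 0.0, 1.568]
contact_force: [-1.1, 0.3, -1.8]
opening: 0.528
grasp_force: 30.5
t 14.40 pos [546.7 -79.7 151.9] rot [-3.14   0.     1.568] F [-1.1  0.3 -1.8]
shift now-axes [-2.01  0.1   2.2 ] target-axes [-2.01  0.09  2.2 ] turn [-0.0006  0.     -0.001 ]
270 [ 520. -103.  156.] [570. -60. 249.] [546. -88. 174.]
```

```bash
python3 -m inch '[[0,0,0,-0.6,0.05,0,0.7],[0,0,0,-0.7,0.05,0,0.7],[0,0,0,-0.5,0,0,0.7],[0,0,0,-0.2,0,0.3,0.7],[0,0,0,0,0,0.6,0.7],[0,0,0,0,0,0.6,0.7],[0,0,0,0,0,0.3,0.7],[0,0,0,0,0,0,0.7]]'
python3 go.py 549 -130 97 1.571
python3 - <<'E'
from m import *
f=grab_frame("side"); cv2.imwrite("pics/s7c.png",cv2.resize(cv2.cvtColor(f["pixels"][180:360,180:420],cv2.COLOR_RGB2BGR),None,fx=3,fy=3))
E
```

```text
clock: 15.12
eef_pos: [548.8, -127.1, 105.6]
tcp_rot: [-3.138, -0.001, 1.57]
contact_force: [-0.3, -0.1, -1.5]
opening: 0.526
grasp_force: 30.5
t 15.12 pos [ 548.8 -127.1  105.6] rot [-3.138e+00 -1.000e-03  1.570e+00] F [-0.3 -0.1 -1.5]
shift now-axes [-0.11  0.01  0.35] target-axes [-0.11  0.01  0.35] turn [-0.0012 -0.0003 -0.0003]
```

View pics/s7c.png

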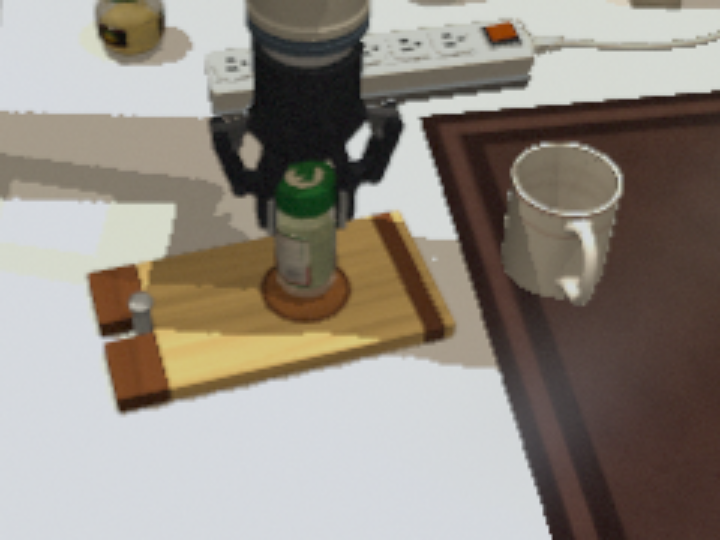

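The jar hangs upright just above the inlay, with its base at (306,285) and the inlay centre at (306,290) in the crop. I lower it in small steps until contact.

```bash
python3 -m inch '[[0,0,0,-0.08,0,0.1,0.7],[0,0,0,0,0,0.1,0.7],[0,0,0,0,0,0.05,0.7],[0,0,0,0,0,0,0.7]]' | sed -n 2,4p
python3 -m inch '[[0,0,0,0,0,0.04,0.7],[0,0,0,0,0,0,0.7]]'| sed -n 2,4p
python3 -m inch '[[0,0,0,0,0,0.04,0.7],[0,0,0,0,0,0,0.7]]'| sed -n 2,4p
```

```text
eef_pos: [550.5, -129.9, 101.7]
tcp_rot: [3.141, 0.0, 1.57]
contact_force: [0.4, -0.4, -0.8]
eef_pos: [550.4, -130.0, 100.7]
tcp_rot: [3.141, 0.0, 1.57]
contact_force: [0.7, -1.3, -1.5]
eef_pos: [550.3, -130.0, 99.5]
tcp_rot: [3.142, 0.0, 1.57]
contact_force: [0.0, 0.0, -0.1]
```

```bash
python3 -m inch '[[0,0,0,0,0,0.04,0.7],[0,0,0,0,0,0,0.7]]'| sed -n 2,4p
python3 -m inch '[[0,0,0,0,0,0.03,0.7],[0,0,0,0,0,0,0.7]]'| sed -n 2,4p
python3 -m inch '[[0,0,0,0,0,0.03,0.7],[0,0,0,0,0,0,0.7]]'| sed -n 2,4p
```

```text
eef_pos: [550.3, -129.9, 98.4]
tcp_rot: [-3.141, -0.0, 1.57]
contact_force: [-0.3, 0.4, -1.8]
eef_pos: [550.3, -130.0, 97.6]
tcp_rot: [-3.141, -0.0, 1.57]
contact_force: [-0.5, -0.3, -1.0]
eef_pos: [550.4, -130.0, 97.0]
tcp_rot: [3.142, 0.0, 1.57]
contact_force: [-0.3, -0.1, -0.6]
```

```bash
python3 -m inch '[[0,0,0,0,0,0.03,0.7],[0,0,0,0,0,0,0.7]]'| sed -n 2,4p
python3 -m inch '[[0,0,0,0,0,0.03,0.7],[0,0,0,0,0,0,0.7]]'| sed -n 2,4p
```

```text
eef_pos: [550.7, -130.0, 96.6]
tcp_rot: [3.141, 0.0, 1.57]
contact_force: [-0.2, 0.8, 2.1]
eef_pos: [551.3, -130.2, 96.2]
tcp_rot: [3.14, 0.0, 1.57]
contact_force: [0.7, 0.0, 6.2]
```

Contact at 96.4 mm, as predicted. I open slowly, then rise straight up.

```bash
python3 -m inch '[[0,0,0,0,0,-0.01,0.48],[0,0,0,0,0,0,0.46],[0,0,0,0,0,0,0.44],[0,0,0,0,0,0,0.42],[0,0,0,0,0,0,0.38],[0,0,0,0,0,0,0.3],[0,0,0,0,0,0,0.15],[0,0,0,0,0,0,0]]' 20
python3 -m inch '[[0,0,0,0,0,0,0],[0,0,0,0,0,0,0],[0,0,0,0,0,-0.2,0],[0,0,0,0,0,-0.5,0],[0,0,0,0,0,-1,0],[0,0,0,0,0,-1,0],[0,0,0,0,0,-1,0],[0,0,0,0,0,-1,0]]'
python3 -m inch '[[0,0,0,0.6,0,-0.6,0],[0,0,0,1,0,0,0],[0,0,0,1,0,0,0],[0,0,0,1,0,0,0],[0,0,0,1,0,0,0],[0,0,0,1,0,0,0],[0,0,0,0.6,0,0,0],[0,0,0,0,0,0,0]]'
python3 - <<'E'
from m import *
f=grab_frame("top"); C=cloud(f); g=grab_frame("side"); G=cloud(g); save(g,"s8")
b=blob(board(f,C),(340,240),60); P=onplane(f,np.argwhere(b[2])[:,::-1],18)[:,:2]; print(cv2.minAreaRect(P.astype(np.float32)))
for X in (C,G):
    q=X[(np.hypot(X[...,0]-549,X[...,1]+129)<60)&(X[...,2]>95)]; print(np.round(q.min(0)),np.round(q.max(0)))
cv2.imwrite("pics/s8c.png",cv2.resize(cv2.cvtColor(g["pixels"][180:360,180:420],cv2.COLOR_RGB2BGR),None,fx=3,fy=3))
E
```

```text
clock: 17.33
eef_pos: [550.3, -130.0, 95.7]
tcp_rot: [-3.141, -0.0, 1.57]
contact_force: [0.5, 0.1, -1.0]
opening: 0.954
grasp_force: 0.0
clock: 18.0
eef_pos: [550.3, -129.9, 215.7]
tcp_rot: [3.141, 0.0, 1.57]
contact_force: [0.2, 0.1, -0.3]
opening: 1.0
grasp_force: 0.0
clock: 18.67
eef_pos: [550.6, 27.5, 229.6]
tcp_rot: [3.14, -0.001, 1.572]
contact_force: [-0.9, -0.5, -0.1]
opening: 1.002
grasp_force: 0.0
((519.8167724609375, -147.76480102539062), (257.8666687011719, 97.24451446533203), 6.960943698883057)
[ 528. -149.   95.] [ 571. -104.  129.]
[ 530. -153.   95.] [ 573. -104.  127.]
```

View pics/s8c.png

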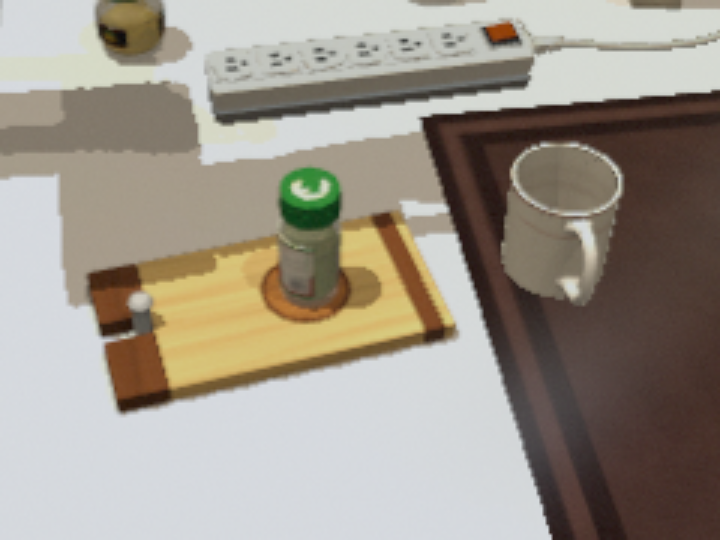

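The jar stands upright on the inlay (cap (310,197), base (310,300) in the crop). Measured axis is about (550,−127) with the top at about 124 mm. The board's corners have not shifted since before the placing, so I hand in.

```bash
python3 -c "
from rig import r
print(r.sign_off())"
```

```text
the job is handed in; nothing more can be done
None
```

I pushed the board home against the stop pin with its notch still on the pivot pin, left the spice jar released and upright on the inlay, and handed the job in at about 19 s without getting a verdict back.

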